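# Set the block marker's three wheels to the batch mark and lock them

## Robot

A 6-joint arm with a two-finger parallel gripper is mounted at the origin on a cart in front of the work surface, level with it; the furniture and walls round the work are solid. World frame = base frame: x ahead of the robot, y to its left, z up, the work surface at z = 0. Lengths are in m, angles in degrees, forces in N, time in s.
With the tool pointing down it reaches from about 0.3 to 0.85 m from the base axis. Payload 5.4 kg.
Tool frame: the origin (TCP) lies between the finger pads; the fingertips stand 11 mm ahead of it and the grasp point (between the pads) lies 8 mm behind it; z points along the fingers, y is the direction in which the jaws open and shut (so a half turn about z gives the same grasp; the last joint's range is limited). The gripper opens to 85 mm and grips with 20 to 120 N. Pads are 22 mm wide; open, the fingers measure 114 mm over their backs; the gripper's body (76 mm by 85 mm) begins 54 mm behind the grasp point. The pads swing forward as they close: fully open they stand 13 mm farther back than shut.
Start: joints at [59.124, 9.076, 91.501, -0, 79.423, -12.038], TCP at [0.186, 0.544, 0.242] pointing down, gripper open.
Joint ranges: [-166.64, 166.64], [-54.1, 131.32], [10.49, 154.53], [-73.88, 253.88], [9.74, 151.15], [-171.62, 171.62]. Speed limits (degrees/s): [147.25, 147.25, 180, 180, 180, 180].

## Interface

Orientations are given as [roll, pitch, yaw] about the fixed x, y, z axes, in that order (R = Rz(yaw) Ry(pitch) Rx(roll)).
In Python, from plant import manip, planner, viewer gives the robot as it stands. Calls block until the motion is done:
- manip.move_to(position, orientation): joint-space move of the TCP to a pose.
- manip.move_linear(position, orientation=None, feed=0.15): straight line of the TCP; orientation=None keeps the orientation; feed is the mean speed in m/s.
- manip.move_j(angles): joint-space move.
- manip.ungrasp() and manip.close_gripper(force=None): open the fingers fully, or close them until they stop; force is the grip in N (None keeps the last).
- manip.wait(seconds).
- planner.inverse_kinematics(position, orientation): joint angles nearest the present ones, or None.
- manip.state(): the state.
- viewer.get_image(name): name is "scene" or "top" or "wrist"; returns a dict with "pixels" (420x560x3 uint8, red, green, blue), "fx", "fy", "cx", "cy" (pixels), "camera_from_world" (4x4, takes a point from world to camera coordinates). Camera axes: x right, y down, z forward; pixel columns grow to the right and rows downward; lengths in m; the calibration is good to about 2 mm. A picture is of the moment at which its call begins. There is no depth.
A pose or a line that the arm cannot do raises manip.MotionError and nothing moves.
- manip.sign_off(): hands the job in, once; it reports no verdict.
The state is a dict: "time_s": time; "qpos": joint angles; "joint_velocities": joint speeds; "tau": joint torques, N m; "ee_pos": TCP position; "eef_rot": TCP orientation; "force": force on the tool from outside, world axes, zero at the start; "ft_torque": the same for the moment, N m; "gripper_width": opening from 0.0 (shut) to 1.0 (fully open).
Only numpy, scipy, OpenCV 4.12 (cv2) and the standard library are available. Lean on these libraries where they do the work, as an engineer would, in place of code of your own. Each camera call takes 0.05 s, during which the arm holds its last target. There are 200 camera calls.

## Task

The bench marker presses a three-figure batch mark into clay blocks: the studs on the uppermost lobe of each wheel are what prints. Set it to 4-2-5, read from the left-hand wheel to the right-hand wheel as the robot sees it, with those lobes squarely on top, then swing the lock bar behind the wheels fully home so that its rod sits in the notches of all three; feel it in gently, never pressing it with more than 40 N, and let go. Leave the scraper, the wooden rib and the clay pad lying where they are.

Things in the scene. Friction and masses are not known exactly. Their poses are not given: they have to be found in the camera images.
- marker: grey cast frame screwed to the table, base 158 x 206 x 12 mm, two side cheeks (inner faces at y = +-92 mm, tops 92 mm high). Origin on the table under the wheel shaft's middle; x points across the wheels to the lock bar behind them, y along the shaft to the left, z up. Three equal wheels sit on the shaft (18 mm thick, collars 22 mm) at y = +50, 0 and -50 mm, 66 mm above the table.
- wheel_left_axle (a point): centre of the left-hand wheel, fixed to the frame. Each wheel is 20 mm thick with flat sides, 30 mm free between wheels, 25 mm between an outer wheel and the lock bar's side arm. Rim: six round lobes of 13 mm radius, centred 33 mm from the shaft (92 mm over the lobes, top 112 mm above the table), with deep notches between
- wheel_mid_axle (a point): centre of the middle wheel
- wheel_right_axle (a point): centre of the right-hand wheel (y = -50 mm)
- wheel_left (a joint): turn of the left-hand wheel about the marker's +y, rad; grows as the wheel's top goes away from the robot (to +x of the marker). Six lobes bear 1 to 6 raised dark studs in order; the lobe with n studs is squarely on top at (n - 1) x 1.0472 rad, plus or minus whole turns (6.283). No clicks; stiff (0.14 N m), stays where left; turns over a full turn either way from any start
- wheel_mid (a joint): turn of the middle wheel, same meaning as wheel_left
- wheel_right (a joint): turn of the right-hand wheel, same meaning as wheel_left
- lock_bar (a joint): swing of the lock bar, rad: 0 fully home (rod in the rear notches of all wheels), 0.75 wide open, leaning away from the wheels. Steel frame hinged along y on the cheeks at x = 36, z = 24 mm: side arms, locking rod (12 mm thick, 42 mm above the hinge), grip rod above. Stiff hinge (0.25 N m), stays where left. Wheels up to about 10 degrees off square are wedged square, others stop it
- lock_grip (a point): middle of the lock bar's upper grip rod (172 mm long along y, 12 mm thick, free behind); moves with the bar: x = 88, z = 80 mm in the marker's frame at 0.55 rad, x = 52, z = 99 mm when home. Pulled towards the wheels (-x) it takes 3 to 5 N, 10 to 15 N more while the rod wedges between the lobes
- scraper: loose scraper with a wooden handle, 161 mm long, lying to the left of the marker; origin under its middle
- rib: loose kidney-shaped wooden rib, 100 x 50 x 9 mm, lying to the right of the marker; origin under its middle
- clay_pad: loose torn pad of dried clay, 63 x 36 x 15 mm, lying on the robot's side of the marker; origin under its middle

How it is judged (in metres and radians):
At the end, for the whole second after the job is handed in: The lobe with 4 studs is on top of the left wheel, 2 on the middle, 5 on the right wheel, each within 0.12 rad of square; the lock bar is home (joint under 0.05 rad); all at rest and released; scraper, rib and clay pad each within 30 mm of where they lay ((value of joint wheel_left between -9.5448 and -9.3048 rad or value of joint wheel_left between -3.2616 and -3.0216 rad or value of joint wheel_left between 3.0216 and 3.2616 rad or value of joint wheel_left between 9.3048 and 9.5448 rad or value of joint wheel_left between 15.588 and 15.828 rad) and (value of joint wheel_mid between -11.6392 and -11.3992 rad or value of joint wheel_mid between -5.356 and -5.116 rad or value of joint wheel_mid between 0.9272 and 1.1672 rad or value of joint wheel_mid between 7.2104 and 7.4504 rad or value of joint wheel_mid between 13.4936 and 13.7336 rad) and (value of joint wheel_right between -8.4976 and -8.2576 rad or value of joint wheel_right between -2.2144 and -1.9744 rad or value of joint wheel_right between 4.0688 and 4.3088 rad or value of joint wheel_right between 10.352 and 10.592 rad or value of joint wheel_right between 16.6352 and 16.8752 rad) and value of joint lock_bar below 0.05 rad and velocity of joint wheel_left between -0.05 and 0.05 rad/s and velocity of joint wheel_mid between -0.05 and 0.05 rad/s and velocity of joint wheel_right between -0.05 and 0.05 rad/s and velocity of joint lock_bar between -0.05 and 0.05 rad/s and distance of each of scraper, rib, clay_pad from where it was at the start of the episode below 0.03 m); the robot touches nothing.
It fails at once if the lock bar is forced: pressed by the robot with more than 40 N (contact force between any of the fingers, the arm and lock_bar above 40 N).
It fails at once if the scraper, the rib or the clay pad is moved more than 30 mm (distance of any of scraper, rib, clay_pad from where it was at the start of the episode above 0.03 m).
It also fails if it takes over 72 s, if anything falls off the work surface, if the arm or the gripper's body presses on something with over 40 N, if the wrist force passes 120 N, or if a joint passes its speed limit or range.

## Working session

There is one attempt and no reset: what is moved stays moved. The work goes in short steps, each a Python script; the robot and the scene stay as the last script left them, time stands still between calls to the robot, and variables do not carry over. Pictures are saved under pics/ and viewed, about 8 in all and at most 12, crops included, and the job is handed in when it is done.

```bash
mkdir -p pics; ls; python3 - <<'E'
from plant import manip, planner, viewer
import cv2, numpy as np
for n in ("scene","top"):
    im=viewer.get_image(n); cv2.imwrite(f"pics/{n}0.png",im["pixels"][:,:,::-1])
    print(n,im["fx"],im["cx"],im["cy"],np.round(im["camera_from_world"],4).tolist())
s=manip.state(); print(s)
E
```

```text
pics
scene 440.1830419447747 274.51358186895123 214.18909506023817 [[-0.5776, -0.8163, 0.0067, 0.2845], [-0.623, 0.4355, -0.6498, 0.4059], [0.5275, -0.3795, -0.7601, 0.6666], [0.0, 0.0, 0.0, 1.0]]
top 454.88086395423556 288.6840697633255 201.32654415569112 [[-0.0063, -1.0, -0.0042, -0.0039], [-0.9932, 0.0067, -0.1159, 0.515], [0.1159, 0.0034, -0.9933, 0.9246], [0.0, 0.0, 0.0, 1.0]]
{'time_s': 0.1, 'qpos': array([ 5.91246244e+01,  9.10949318e+00,  9.15665463e+01,  9.78393625e-04,
        7.94236236e+01, -1.20371404e+01]), 'joint_velocities': array([ 0.00446125, -0.15110271, -0.1100571 , -0.09825628, -0.01053202,
       -0.00162535]), 'tau': array([-2.70080500e-04, -3.96993291e+01, -3.32336390e+01, -2.66859361e-04,
        4.16382740e-03, -5.03775505e-05]), 'ee_pos': array([0.18539371, 0.54372695, 0.24139702]), 'eef_rot': array([-1.79902729e+02, -2.17246110e-02,  1.61161566e+02]), 'force': array([ 0.95686624,  0.16834629, -0.28592972]), 'ft_torque': array([ 0.00444542,  0.0415114 , -0.01236503]), 'gripper_width': 1.003479597191572}
```

```bash
cd pics; python3 -c "
import cv2
a=cv2.imread('scene0.png');b=cv2.imread('top0.png')
cv2.imwrite('s.png',cv2.resize(a,(800,600),interpolation=2));cv2.imwrite('t.png',cv2.resize(b,(800,600),interpolation=2))"
```

```text
(no output)
```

View pics/s.png

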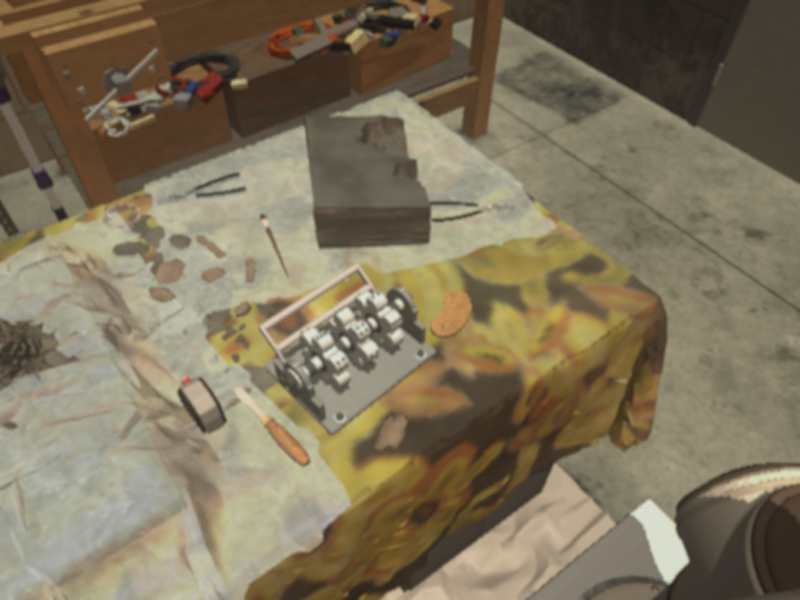

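View pics/t.png

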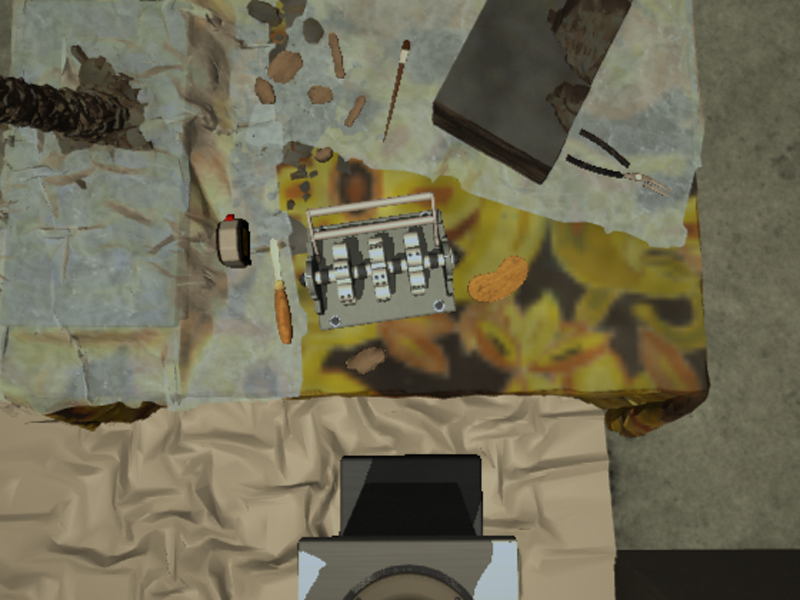

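Scene view: marker mid-table, with the bar open behind the wheels. Top view (800x600 pixels): base front corners near (320,328) and (455,308), wheels near (343,270), (378,267) and (415,262). Scraper on the left, rib on the right, clay pad in front. Next: a coarse pose, then a look from the wrist camera.

```bash
cat > h.py <<'E'
from plant import manip, planner, viewer
import cv2, numpy as np
def ray(im,u,v,z):
    T=im["camera_from_world"];R=T[:3,:3];c=-R.T@T[:3,3]
    d=R.T@np.array([(u-im["cx"])/im["fx"],(v-im["cy"])/im["fy"],1]);return c+d*(z-c[2])/d[2]
def proj(im,p):
    q=(im["camera_from_world"]@np.append(p,1))[:3];return np.array([q[0]/q[2]*im["fx"]+im["cx"],q[1]/q[2]*im["fy"]+im["cy"]])
E
python3 - <<'E'
from h import *
im=viewer.get_image("top")
P=lambda u,v,z:ray(im,u*.7,v*.7,z)
for n,u,v,z in [("cornL",320,328,.012),("cornR",455,308,.012),("boltL",335,321,.014),("boltR",439,306,.014),("gripL",309,210,.08),("gripR",433,196,.08),("wl",343,270,.1),("wm",378,267,.1),("wr",415,262,.1),("scr",280,290,.01),("rib",498,279,.009),("clay",366,360,.015)]: print(n,P(u,v,z).round(3))
a,b=P(320,328,.012),P(455,308,.012);print(np.linalg.norm(a-b),np.degrees(np.arctan2((a-b)[1],(a-b)[0]))-90)
d=(a-b)/np.linalg.norm(a-b);x=np.array([d[1],-d[0],0]);o=(a+b)/2+.079*x;print(o)
y=np.degrees(np.arctan2(x[1],x[0]));print(y)
for back in (.12,):
  p=o-x*back;p[2]=.30
  for yy in (y,y+90,y-90,y+180):
   for pitch in (0,):
    print(yy,planner.inverse_kinematics(p.tolist(),[180,0,yy]))
im=viewer.get_image("wrist");print(im["fx"]);T=im["camera_from_world"];R=T[:3,:3];print(-R.T@T[:3,3],R.round(2))
E
```

```text
cornL [0.458 0.131 0.012]
cornR [ 0.486 -0.071  0.012]
boltL [0.468 0.108 0.014]
boltR [ 0.489 -0.047  0.014]
gripL [0.62  0.138 0.08 ]
gripR [ 0.639 -0.037  0.08 ]
wl [0.532 0.087 0.1  ]
wm [0.535 0.039 0.1  ]
wr [ 0.542 -0.011  0.1  ]
scr [0.515 0.191 0.01 ]
rib [ 0.53  -0.136  0.009]
clay [0.41  0.062 0.015]
0.20308801326195633 8.06733325975415
[0.55000926 0.04109414 0.012     ]
8.067333259754152
8.067333259754152 [-1.28991259e+01 -1.51539226e+01  1.08274553e+02 -2.54444375e-14
  8.68793695e+01  6.90335408e+01]
98.06733325975415 [-12.89912592 -15.15392261 108.27455308   0.          86.87936953
 -20.96645918]
-81.93266674024585 [-1.28991259e+01 -1.51539226e+01  1.08274553e+02 -2.54444375e-14
  8.68793695e+01  1.59033541e+02]
188.06733325975415 [ -12.89912592  -15.15392261  108.27455308    0.           86.87936953
 -110.96645918]
353.128321150703
[0.1145792  0.56676897 0.37314518] [[ 0.32  0.95 -0.  ]
 [ 0.91 -0.31  0.29]
 [ 0.28 -0.1  -0.96]]
```

```bash
python3 - <<'E'
from h import *
o=np.array([.545,.041,0]);y=np.radians(8);x=np.array([np.cos(y),np.sin(y),0])
p=o-.10*x;p[2]=.2
manip.move_to(p.tolist(),[180,0,188])
im=viewer.get_image("wrist");cv2.imwrite("pics/w1.png",im["pixels"][:,:,::-1]);np.save("w1.npy",im,allow_pickle=True)
print(manip.state()["time_s"],manip.state()["ee_pos"])
cv2.imwrite("pics/w1b.png",cv2.resize(im["pixels"][:,:,::-1],(800,600),interpolation=2))
E
```

```text
2.3333 [0.44607344 0.02763955 0.20010718]
```

View pics/w1b.png

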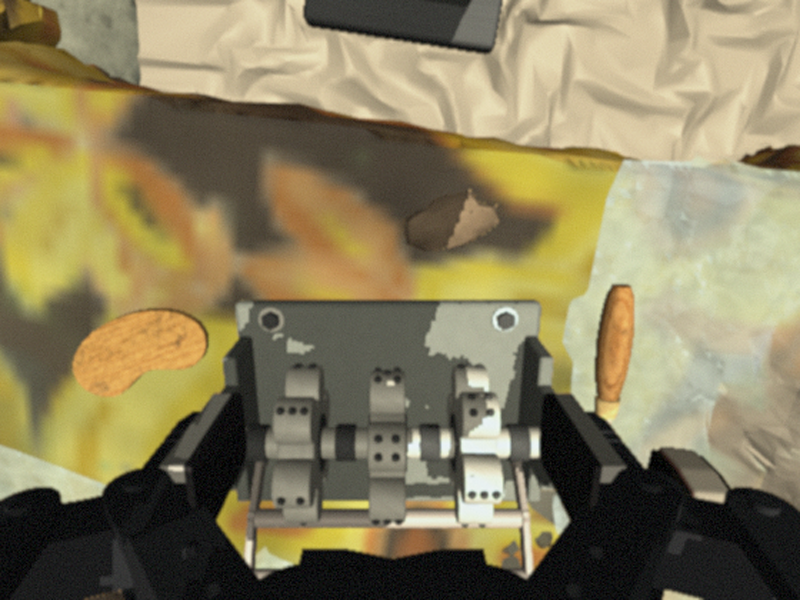

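Wrist view, upside down (robot side at the top of the image, right-hand wheel at image left): base front corners at (237,302) and (541,302), wheels at columns 295, 388 and 478, shaft at row about 441. I'll enlarge the wheels and compute the pose.

```bash
python3 - <<'E'
from h import *
im=np.load("w1.npy",allow_pickle=True).item()
c=im["pixels"][245:372,165:385,::-1];c=cv2.rotate(c,cv2.ROTATE_180)
c=cv2.resize(c,None,fx=3.6,fy=3.6,interpolation=cv2.INTER_CUBIC);cv2.imwrite("pics/w1c.png",c);print(c.shape)
P=lambda u,v,z:ray(im,u*.7,v*.7,z)
a,b=P(541,302,.012),P(237,302,.012);print(a,b,np.linalg.norm(a-b),np.degrees(np.arctan2((a-b)[1],(a-b)[0]))-90)
for u,v in [(257,441),(533,441)]:print("shaft",P(u,v,.075))
for u in (249,523): print("bar",u,P(u,519,.06))
T=im["camera_from_world"];R=T[:3,:3];print("cam",-R.T@T[:3,3])
E
```

```text
(457, 792, 3)
[0.45316946 0.12636114 0.012     ] [ 0.48149827 -0.07279985  0.012     ] 0.2011656543297631 8.095490959928668
shaft [ 0.54272242 -0.03953117  0.075     ]
shaft [0.5201149  0.11900235 0.075     ]
bar 249 [ 0.61113081 -0.04428225  0.06      ]
bar 523 [0.5860402  0.13137461 0.06      ]
cam [0.37179549 0.01578614 0.33167887]
```

View pics/w1c.png

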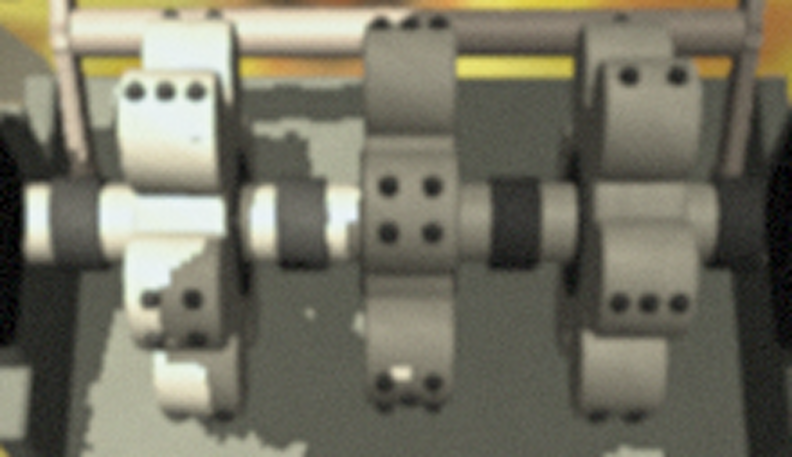

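Crop (robot's left is image left). Left wheel: 3 studs high at (165,91), 4 studs on the front at (173,319). Middle: 3 behind the top, 4 facing the camera at (410,210), 5 below. Right: 2 at (653,75), 3 at (650,303). Casting these rays onto the 46 mm lobe circle will give the angles, with the 60° spacing as a check.

```bash
cat >> h.py <<'E'
from scipy.optimize import brentq
def frame(o,yaw):
    c,s=np.cos(np.radians(yaw)),np.sin(np.radians(yaw))
    return np.array([[c,-s,0],[s,c,0],[0,0,1]]),np.array([o[0],o[1],0])
def lobe(im,u,v,o,yaw,r=.0465):
    "angle (deg) of the point from top, + = away from robot; ray onto cylinder r about the shaft"
    M,t=frame(o,yaw);T=im["camera_from_world"];R=T[:3,:3]
    c=M.T@(-R.T@T[:3,3]-t);d=M.T@R.T@np.array([(u-im["cx"])/im["fx"],(v-im["cy"])/im["fy"],1])
    c=c-[0,0,.066];A=d[0]**2+d[2]**2;B=c[0]*d[0]+c[2]*d[2];C=c[0]**2+c[2]**2-r*r
    D=B*B-A*C
    if D<0:return None
    p=c+d*(-B-np.sqrt(D))/A;return np.degrees(np.arctan2(p[0],p[2])).round(1),p[1].round(4)
E
python3 - <<'E'
from h import *
im=np.load("w1.npy",allow_pickle=True).item();top=viewer.get_image("top")
f=lambda u,v:(385-u/3.6,372-v/3.6)
print("wrist",[ray(im,*f(u,222),.066).round(4) for u in (60,410,735)])
print("top",[ray(top,u*.7,v*.7,.066).round(4) for u,v in ((314,279),(381,268.5),(448,258))])
for o in ((.537,.0395),(.5415,.0395),(.5455,.0395)):
    print(o,[(n,lobe(im,*f(u,v),o,8.1)) for n,u,v in (("L3",165,91),("L4",173,319),("M3",410,22),("M4",410,210),("M5",408,395),("R2",653,75),("R3",650,303))])
t=top["pixels"][130:235,205:330,::-1];t=cv2.resize(t,None,fx=6,fy=5.6,interpolation=cv2.INTER_CUBIC);cv2.imwrite("pics/tc.png",t)
E
```

```text
wrist [array([0.5275, 0.1189, 0.066 ]), array([0.5392, 0.0362, 0.066 ]), array([ 0.5502, -0.0406,  0.066 ])]
top [array([0.524 , 0.1319, 0.066 ]), array([0.5384, 0.037 , 0.066 ]), array([ 0.5528, -0.0582,  0.066 ])]
(0.537, 0.0395) [('L3', (np.float64(3.5), np.float64(0.0469))), ('L4', (np.float64(-55.3), np.float64(0.0465))), ('M3', (np.float64(35.8), np.float64(-0.0032))), ('M4', (np.float64(-27.7), np.float64(-0.003))), ('M5', (np.float64(-82.6), np.float64(-0.0029))), ('R2', (np.float64(8.8), np.float64(-0.053))), ('R3', (np.float64(-50.9), np.float64(-0.053)))]
(0.5415, 0.0395) [('L3', (np.float64(-2.1), np.float64(0.0475))), ('L4', (np.float64(-60.9), np.float64(0.0479))), ('M3', (np.float64(23.5), np.float64(-0.0025))), ('M4', (np.float64(-32.3), np.float64(-0.0024))), ('M5', (np.float64(-93.7), np.float64(-0.0023))), ('R2', (np.float64(2.8), np.float64(-0.0522))), ('R3', (np.float64(-56.2), np.float64(-0.0532)))]
(0.5455, 0.0395) [('L3', (np.float64(-6.7), np.float64(0.0482))), ('L4', (np.float64(-66.2), np.float64(0.0492))), ('M3', (np.float64(16.0), np.float64(-0.0019))), ('M4', (np.float64(-36.4), np.float64(-0.0019))), ('M5', None), ('R2', (np.float64(-2.1), np.float64(-0.0517))), ('R3', (np.float64(-61.1), np.float64(-0.0533)))]
```

View pics/tc.png

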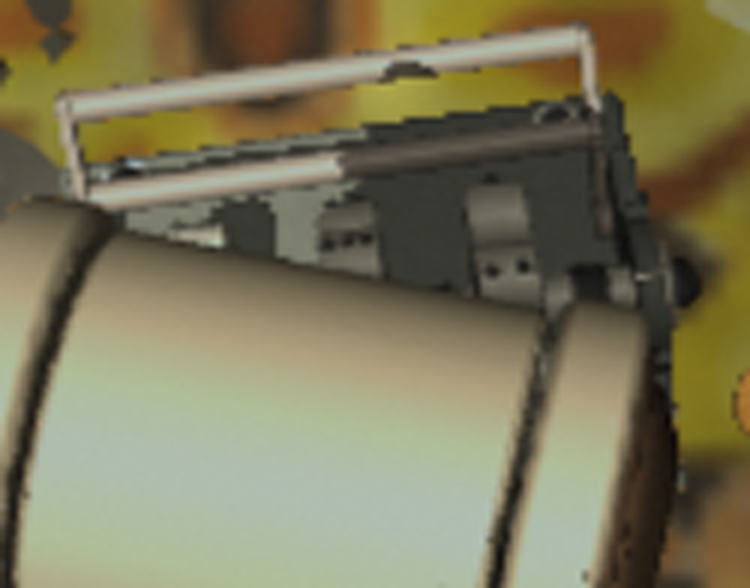

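The shaft agrees in both views: marker origin about (0.539, 0.037), yaw 8.1°. Lobe angles from the top: L3 +1°, L4 -58°; M3 +30°, M4 -30°; R2 +6°, R3 -54°, all near the required 60° spacing.

Plan: grip lobes tangentially, with the jaws in the wheel plane, and swing the tool about the shaft. One grip moves the left wheel, two the middle and three the right.

```bash
cat >> h.py <<'E'
from scipy.spatial.transform import Rotation as Ro
O,YAW=(.539,.0367),8.1
M0,t0=frame(O,YAW)
def pose(phi,y,r):
    a=np.radians(phi);p=t0+M0@[r*np.sin(a),y,.066+r*np.cos(a)]
    R=Ro.from_matrix(M0)*Ro.from_euler("y",phi,degrees=True)*Ro.from_euler("xyz",[180,0,90],degrees=True)
    return p.tolist(),R.as_euler("xyz",degrees=True).tolist()
def swing(a,b,y,r=.042,step=20,feed=.04):
    n=max(1,int(np.ceil(abs(b-a)/step)))
    for f in np.linspace(a,b,n+1)[1:]: manip.move_linear(*pose(f,y,r),feed=feed)
def st(s=""):
    q=manip.state();print(s,round(q["time_s"],2),"F",q["force"].round(1),"w",round(q["gripper_width"]*85,1))
E
python3 - <<'E'
from h import *
for y in (.05,0,-.05):
  for phi in (-60,-30,0): print(y,phi,[None if (q:=planner.inverse_kinematics(*pose(phi,y,r))) is None else np.round(q) for r in (.042,.09)])
try:
  manip.move_to(*pose(-30,.05,.1));st("pre")
  manip.move_to(*pose(-58,.05,.07));manip.move_linear(*pose(-58,.05,.042));st("in")
  im=viewer.get_image("wrist");cv2.imwrite("pics/w2.png",im["pixels"][:,:,::-1])
  manip.close_gripper(30);st("closed")
  im=viewer.get_image("wrist");cv2.imwrite("pics/w3.png",im["pixels"][:,:,::-1])
except manip.MotionError as e: print("ERR",e)
E
```

```text
0.05 -60 [array([ -18.,   -8.,  151.,  130.,   30., -148.]), None]
0.05 -30 [array([ -9.,  -9., 132.,  18.,  29., -30.]), array([-10., -19., 134.,  15.,  37., -28.])]
0.05 0 [array([ -4.,  12., 104.,   0.,  64., -12.]), array([ -4.,   9., 102.,   0.,  69., -12.])]
0 -60 [array([ -30.,   -7.,  151.,  116.,   36., -142.]), None]
0 -30 [array([-17.,  -8., 131.,  24.,  32., -42.]), array([-19., -18., 134.,  21.,  39., -40.])]
0 0 [array([ -9.,  12., 104.,   0.,  64., -17.]), array([ -9.,   9., 102.,   0.,  69., -17.])]
-0.05 -60 [array([ -39.,   -5.,  149.,  106.,   41., -139.]), None]
-0.05 -30 [array([-24.,  -7., 130.,  28.,  34., -52.]), array([-26., -16., 132.,  25.,  41., -50.])]
-0.05 0 [array([-14.,  13., 103.,   0.,  64., -22.]), array([-14.,  10., 101.,   0.,  69., -22.])]
pre 3.67 F [-0.6 -0.7 -0.3] w 84.8
ERR the arm cannot take that pose within its joint ranges
```

Tool tilts near -60° aren't reachable, but ±30° looks usable. So I'll either grip one lobe ("S") or straddle two ("D", about 59 mm wide), and swing -30° to +30°. Left: D -30→+30. Middle: S +30→-30, then S +30→0. Right: three times D -30→+30.

```bash
python3 - <<'E'
from h import *
for y in (.05,0,-.05):
  print(y,[(phi,None if (q:=planner.inverse_kinematics(*pose(phi,y,.04))) is None else np.round(q).tolist()) for phi in (-34,-30,30)])
try:
  manip.move_linear(*pose(-30,.05,.038));st("in")
  manip.close_gripper(30);st("closed")
  im=viewer.get_image("wrist");cv2.imwrite("pics/w2.png",im["pixels"][:,:,::-1])
  swing(-30,0,.05,.038);st("0")
  im=viewer.get_image("wrist");cv2.imwrite("pics/w3.png",im["pixels"][:,:,::-1])
except manip.MotionError as e: print("ERR",e)
cv2.imwrite("pics/w23.png",np.hstack([cv2.resize(cv2.imread(f"pics/{n}.png"),(400,300)) for n in("w2","w3")]))
E
```

```text
0.05 [(-34, [-10.0, -10.0, 135.0, 25.0, 25.0, -38.0]), (-30, [-9.0, -8.0, 132.0, 18.0, 29.0, -31.0]), (30, [-1.0, 38.0, 75.0, -4.0, 97.0, -8.0])]
0 [(-34, [-18.0, -10.0, 135.0, 32.0, 28.0, -51.0]), (-30, [-17.0, -8.0, 131.0, 24.0, 31.0, -42.0]), (30, [-5.0, 38.0, 75.0, -6.0, 96.0, -12.0])]
-0.05 [(-34, [-25.0, -8.0, 133.0, 37.0, 31.0, -62.0]), (-30, [-24.0, -7.0, 130.0, 28.0, 34.0, -52.0]), (30, [-9.0, 39.0, 74.0, -8.0, 96.0, -16.0])]
in 4.24 F [ 0.1  0.5 -0.3] w 84.9
closed 4.65 F [-12.1  -2.7  13.1] w 55.7
0 5.54 F [-6.2 -0.8 12.8] w 54.0
```

View pics/w23.png

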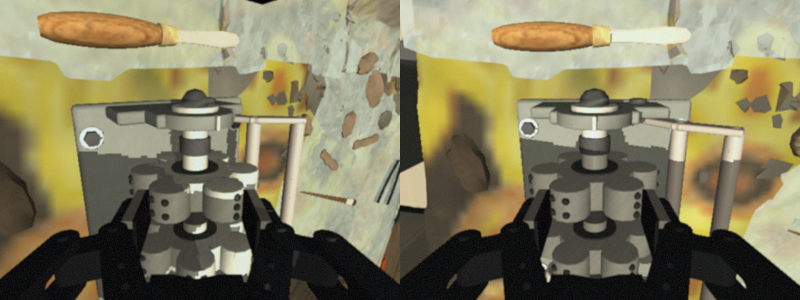

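Side-looking wrist view: scraper and left cheek at the top, fingers straddling lobes lower down. The wheel doesn't show clearly enough; enlarge.

```bash
python3 - <<'E'
import cv2,numpy as np
a=[cv2.resize(cv2.imread(f"pics/{n}.png")[205:415,80:280],None,fx=2,fy=2,interpolation=2) for n in("w2","w3")]
cv2.imwrite("pics/c23.png",np.hstack(a))
from h import *
im=viewer.get_image("wrist")
print([proj(im,t0+M0@p).round() for p in ([0,.06,.066],[0,.05,.112],[0,.01,.066],[0,0,.112])])
E
```

```text
[array([274., 232.]), array([274., 295.]), array([274., 316.]), array([274., 395.])]
```

View pics/c23.png

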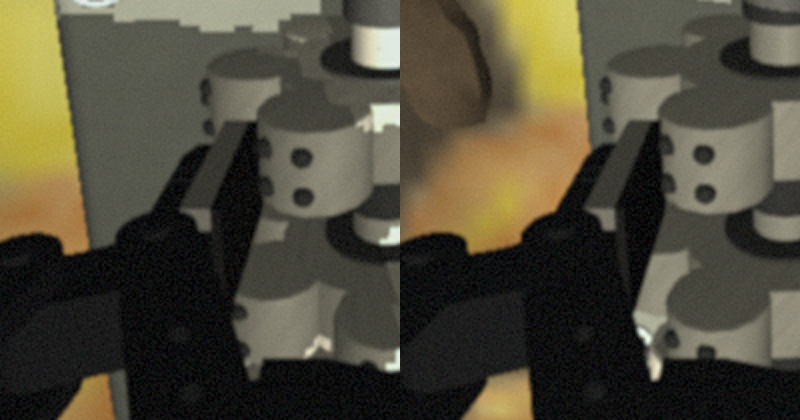

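The left wheel's two lobes (4 studs on the front one) sit between the pads and turned with the tool. Continue to +30, then do the middle wheel.

```bash
python3 - <<'E'
from h import *
try:
  swing(0,30,.05,.038);st("L +30")
  manip.ungrasp();st("open")
  manip.move_linear(*pose(30,.05,.06),feed=.1)
  manip.move_linear(*pose(30,0,.06),feed=.15);st("over M")
  manip.move_linear(*pose(30,0,.042),feed=.1);manip.close_gripper(30);st("M S closed")
  swing(30,-30,0);st("M -30")
  im=viewer.get_image("wrist");cv2.imwrite("pics/w4.png",im["pixels"][:,:,::-1])
  manip.ungrasp();st("open")
  swing(-30,30,0,.05,step=30,feed=.08);manip.move_linear(*pose(30,0,.042),feed=.1);st("back")
  manip.close_gripper(30);st("closed")
  swing(30,0,0);st("M 0")
  manip.ungrasp();st("open")
  manip.move_linear(*pose(0,0,.1),feed=.15)
  manip.move_to(*pose(-30,-.05,.1));st("R pre")
  im=viewer.get_image("wrist");cv2.imwrite("pics/w5.png",im["pixels"][:,:,::-1]);np.save("w5.npy",im,allow_pickle=True)
except manip.MotionError as e: print("ERR",e)
cv2.imwrite("pics/w45.png",cv2.resize(cv2.imread("pics/w5.png"),(800,600),interpolation=2))
E
```

```text
L +30 6.46 F [ 0.2 -0.2 14.6] w 52.8
open 6.88 F [-0.9  0.3 -0.1] w 85.0
over M 7.73 F [-0.5  0.1 -0.5] w 84.9
M S closed 8.64 F [1.6 1.9 1.3] w 24.5
M -30 10.28 F [-11.7  -2.7  16. ] w 24.6
open 10.95 F [ 0.6  0.8 -0.4] w 85.0
back 12.72 F [ 0.4  0.  -0.1] w 85.3
closed 13.3 F [2.2 0.5 0.6] w 24.3
M 0 14.15 F [1.8 1.  3.2] w 24.5
open 14.77 F [0.5 0.4 0.8] w 84.7
R pre 15.9 F [ 0.4 -0.5  0.7] w 85.2
```

View pics/w45.png

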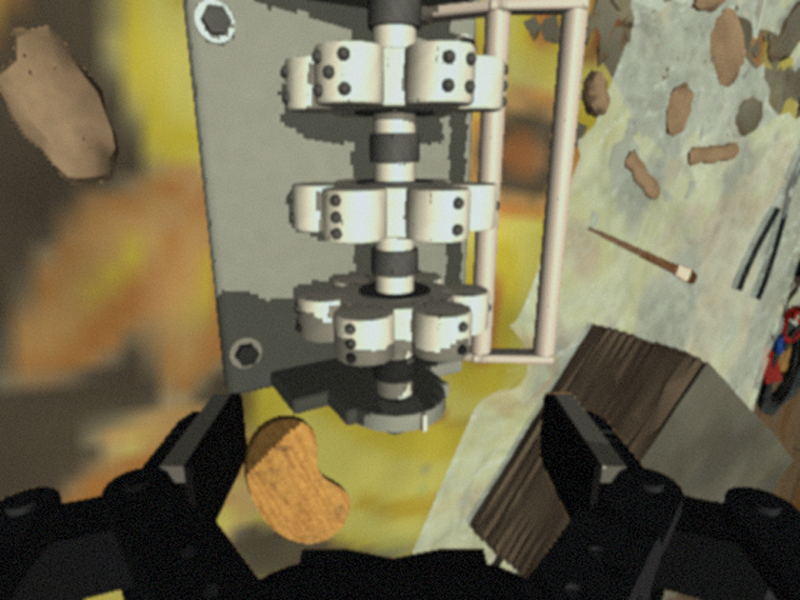

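Very clear view from the -30° tilt: left wheel shows 5 on the front and 4 on top (centre about (459,71)); middle shows 3 on the front and 2 on top (458,217). Right still has 3 at (350,340) and 2 at (464,340). Check the angles, then turn the right wheel.

```bash
python3 - <<'E'
from h import *
im=np.load("w5.npy",allow_pickle=True).item()
for n,u,v in (("L4",459,71),("L5",333,71),("M2",458,217),("M3",336,216),("R2",464,339),("R3",350,341)): print(n,lobe(im,u*.7,v*.7,O,YAW))
y=-.05
try:
  for k in range(3):
    manip.move_linear(*pose(-30,y,.038),feed=.12);manip.close_gripper(30);st("closed")
    swing(-30,30,y,.038);st("+30")
    manip.ungrasp()
    if k<2: swing(30,-30,y,.05,step=30,feed=.1)
  manip.move_linear(*pose(30,y,.06),feed=.1)
  manip.move_linear(*pose(0,y,.1),feed=.15);manip.move_to(*pose(-30,-.05,.1));st("R pre")
  im=viewer.get_image("wrist");np.save("w6.npy",im,allow_pickle=True)
except manip.MotionError as e: print("ERR",e)
cv2.imwrite("pics/w6.png",cv2.resize(im["pixels"][:,:,::-1],(800,600),interpolation=2))
E
```

```text
L4 (np.float64(-2.3), np.float64(0.0495))
L5 (np.float64(-58.1), np.float64(0.0496))
M2 (np.float64(0.1), np.float64(-0.0007))
M3 (np.float64(-59.0), np.float64(-0.0002))
R2 (np.float64(7.1), np.float64(-0.0509))
R3 (np.float64(-53.3), np.float64(-0.0496))
closed 17.02 F [-4.7  2.6 10.2] w 54.4
+30 18.7 F [6.9 2.7 8.6] w 53.6
closed 21.35 F [-3.6  1.7  8.2] w 55.3
+30 23.02 F [3.1 2.8 7.4] w 54.6
closed 25.67 F [-6.3 -0.4  7. ] w 55.4
+30 27.34 F [1.3 1.  4.1] w 55.1
R pre 29.41 F [ 0.6 -0.2  0.7] w 84.8
```

View pics/w6.png

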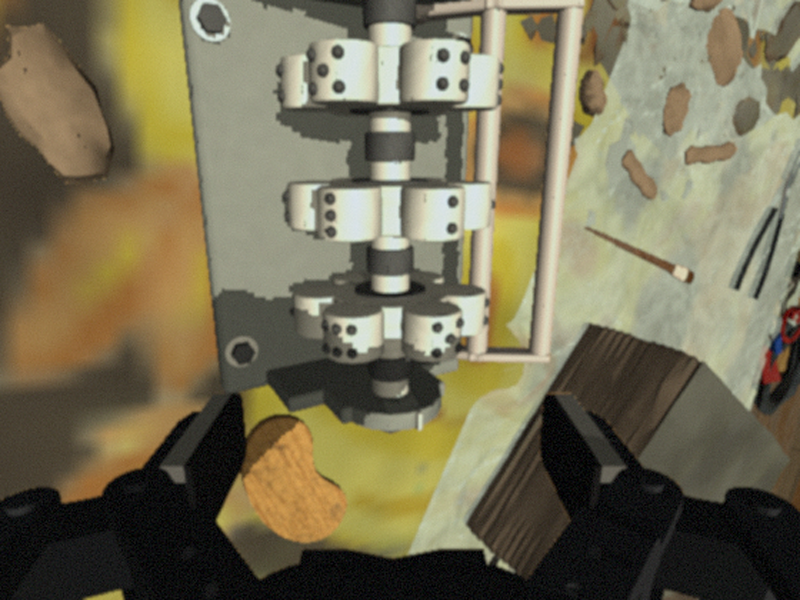

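Right wheel now shows 6 on the front and 5 on top (447,338), symmetric about the shaft. All three are set: 4-2-5. Now push the grip rod home with closed fingers from behind, in small steps with force checks.

```bash
cat > push.py <<'E'
from h import *
im=np.load("w6.npy",allow_pickle=True).item()
print("R5",lobe(im,447*.7,338*.7,O,YAW),"R6",lobe(im,350*.7,339*.7,O,YAW),"L4",lobe(im,452*.7,70*.7,O,YAW),"M2",lobe(im,453*.7,216*.7,O,YAW))
ori=pose(0,0,.1)[1];X=M0[:,0]
T=lambda x,z:(t0+M0@[x,0,z]).tolist()
try:
  manip.move_to(T(-.02,.22),ori);manip.close_gripper(20);manip.move_to(T(.123,.19),ori)
  manip.move_linear(T(.123,.075),ori,feed=.12);manip.wait(.2);st("behind")
  f0=manip.state()["force"]@X
  c=.0205;R=.0767;log=[];a0=np.arctan2(16,75);s=.033;x=.123
  # TCP x -> expected bar angle -> z
  while x>.060:
    near=x<.092
    x-=.0007 if near else .002
    th=np.arcsin(np.clip((x-c-.036)/R,-1,1));z=.024+R*np.cos(th)-.005
    z=min(max(z,.075),.095)
    manip.move_linear(T(x,z),feed=.02 if near else .04)
    F=manip.state()["force"]@X-f0;log.append((round(x*1e3,1),round(F,1)))
    if F>(24 if near else 16):
        manip.wait(.1);F=manip.state()["force"]@X-f0;log.append(("w",round(F,1)))
        if F>(22 if near else 15): break
  print(log);st("end")
except manip.MotionError as e: print("ERR",e)
for n in("wrist","top","scene"):
    im=viewer.get_image(n);cv2.imwrite(f"pics/e_{n}.png",im["pixels"][:,:,::-1])
E
python3 push.py
```

```text
R5 (np.float64(-0.6), np.float64(-0.0499)) R6 (np.float64(-50.4), np.float64(-0.0492)) L4 (np.float64(-2.9), np.float64(0.0493)) M2 (np.float64(0.4), np.float64(-0.0009))
behind 32.77 F [ 0.4  0.5 -0.6] w 0.2
[(121.0, np.float64(-0.5)), (119.0, np.float64(-0.3)), (117.0, np.float64(0.5)), (115.0, np.float64(-0.8)), (113.0, np.float64(-0.1)), (111.0, np.float64(0.7)), (109.0, np.float64(4.4)), (107.0, np.float64(3.4)), (105.0, np.float64(4.2)), (103.0, np.float64(5.4)), (101.0, np.float64(4.7)), (99.0, np.float64(5.9)), (97.0, np.float64(5.4)), (95.0, np.float64(5.3)), (93.0, np.float64(6.2)), (91.0, np.float64(6.0)), (90.3, np.float64(5.9)), (89.6, np.float64(6.5)), (88.9, np.float64(5.9)), (88.2, np.float64(7.5)), (87.5, np.float64(6.8)), (86.8, np.float64(6.8)), (86.1, np.float64(7.5)), (85.4, np.float64(6.9)), (84.7, np.float64(7.7)), (84.0, np.float64(6.7)), (83.3, np.float64(6.6)), (82.6, np.float64(6.1)), (81.9, np.float64(6.8)), (81.2, np.float64(6.5)), (80.5, np.float64(6.3)), (79.8, np.float64(6.3)), (79.1, np.float64(6.3)), (78.4, np.float64(7.4)), (77.7, np.float64(6.3)), (77.0, np.float64(6.8)), (76.3, np.float64(6.1)), (75.6, np.float64(6.5)), (74.9, np.float64(6.5)), (74.2, np.float64(7.1)), (73.5, np.float64(7.1)), (72.8, np.float64(5.8)), (72.1, np.float64(6.1)), (71.4, np.float64(5.3)), (70.7, np.float64(5.4)), (70.0, np.float64(6.3)), (69.3, np.float64(7.2)), (68.6, np.float64(7.5)), (67.9, np.float64(9.8)), (67.2, np.float64(9.7)), (66.5, np.float64(11.3)), (65.8, np.float64(14.1)), (65.1, np.float64(16.4)), (64.4, np.float64(18.9)), (63.7, np.float64(20.3)), (63.0, np.float64(23.5)), (62.3, np.float64(25.6)), ('w', np.float64(26.9))]
end 47.12 F [26.9  5.1 -8.2] w -0.0
```

```bash
python3 - <<'E'
from h import *
s=manip.state();print(s["ee_pos"],(M0.T@(s["ee_pos"]-t0)).round(4))
a=cv2.resize(cv2.imread("pics/e_wrist.png")[:, 60:500],None,fx=1.1,fy=1.1,interpolation=2)
b=cv2.resize(cv2.imread("pics/e_scene.png")[170:300,170:320],(300,260),interpolation=2)
c=cv2.resize(cv2.imread("pics/e_top.png")[120:240,200:330],(300,277),interpolation=2)
h=a.shape[0];col=np.zeros((max(h,537),300,3),np.uint8);col[:260]=b;col[260:537]=c
A=np.zeros((col.shape[0],a.shape[1],3),np.uint8);A[:h]=a;o=np.hstack([A,col]);cv2.imwrite("pics/e.png",o);print(o.shape)
E
```

```text
[0.60864068 0.04589071 0.09817824] [ 0.0702 -0.0007  0.0982]
(537, 784, 3)
```

View pics/e.png

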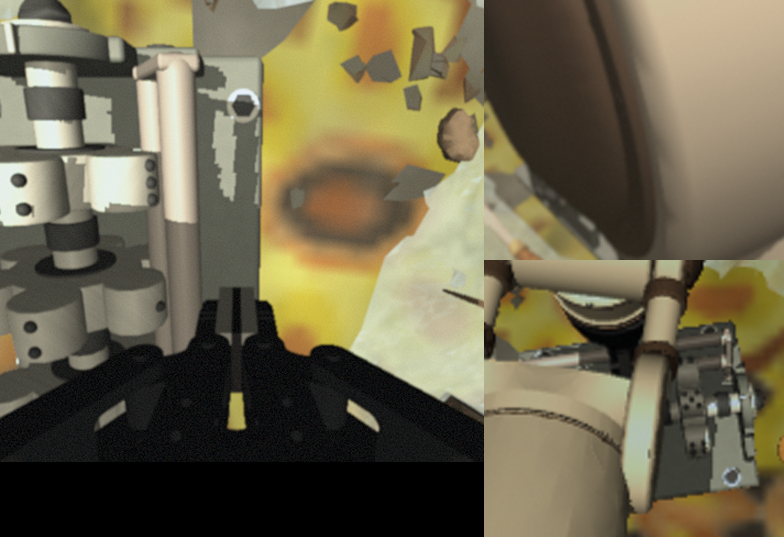

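Commanded x was 62 mm and actual is 70.2 mm (compliant arm), and the force has risen as against a hard stop. The wrist view shows the grip rod close behind the wheels. Measure its x by ray.

```bash
python3 - <<'E'
from h import *
im=viewer.get_image("wrist");g=cv2.cvtColor(im["pixels"],cv2.COLOR_RGB2GRAY).astype(float)
for cr in (100,150,200): 
    r=int(cr/1.1);print(r,g[r-1:r+2,180:250:2].mean(0).astype(int).tolist())
for cu,cv in ((180,100),(179,150),(179,200)):
    for z,al in ((.099,0),(.0975,.05),(.0945,.1)):
        p=M0.T@(ray(im,60+cu/1.1,cv/1.1,z)-t0);print(cu,cv,z,p.round(4),"model x",round(.036+.0767*np.sin(.21+al),4))
print([proj(im,t0+M0@[.052,yy,.099]).round(1) for yy in (.05,.03)])
E
```

```text
90 [88, 91, 111, 183, 210, 220, 225, 230, 233, 229, 219, 195, 166, 193, 210, 218, 224, 228, 231, 234, 232, 223, 211, 197, 183, 167, 151, 124, 87, 81, 95, 91, 93, 91, 93]
136 [108, 165, 165, 169, 141, 164, 187, 201, 212, 218, 225, 216, 199, 168, 187, 206, 217, 223, 228, 230, 234, 229, 223, 211, 197, 180, 165, 145, 117, 80, 87, 94, 92, 92, 93]
181 [223, 215, 205, 196, 182, 172, 163, 114, 102, 89, 70, 45, 72, 114, 125, 182, 203, 216, 222, 226, 228, 230, 228, 223, 210, 193, 179, 162, 141, 107, 74, 90, 91, 93, 91]
180 100 0.099 [0.0521 0.0773 0.099 ] model x 0.052
180 100 0.0975 [0.0519 0.0774 0.0975] model x 0.0557
180 100 0.0945 [0.0515 0.0775 0.0945] model x 0.0594
179 150 0.099 [0.0511 0.0618 0.099 ] model x 0.052
179 150 0.0975 [0.0509 0.0617 0.0975] model x 0.0557
179 150 0.0945 [0.0505 0.0614 0.0945] model x 0.0594
179 200 0.099 [0.0503 0.045  0.099 ] model x 0.052
179 200 0.0975 [0.0501 0.0447 0.0975] model x 0.0557
179 200 0.0945 [0.0498 0.0441 0.0945] model x 0.0594
[array([226.6, 168.7]), array([228.7, 219.8])]
```

Grip rod at x = 50–52 mm against 52 when home (55.7 would be the 0.05 rad limit), so the bar is home. Back off, lift clear and check.

```bash
python3 - <<'E'
from h import *
ori=pose(0,0,.1)[1];T=lambda x,z,y=0:(t0+M0@[x,y,z]).tolist()
manip.move_linear(T(.11,.097),feed=.06);manip.move_linear(T(.11,.22),feed=.2)
manip.move_to(*pose(-30,-.05,.1));st()
im=viewer.get_image("wrist");np.save("w7.npy",im,allow_pickle=True)
cv2.imwrite("pics/w7.png",cv2.resize(im["pixels"][:,:,::-1],(800,600),interpolation=2))
for yy in (.06,.02,-.03): print([(proj(im,t0+M0@[.036+.0767*np.sin(.21+a),yy,.024+.0767*np.cos(.21+a)])/.7).round(1).tolist() for a in (0,.05,.1)])
E
```

```text
49.92 F [ 1.  -0.5  0.5] w -0.0
[[540.2, 56.3], [545.1, 57.4], [549.4, 58.6]]
[[532.2, 157.2], [536.9, 157.1], [541.2, 157.0]]
[[523.4, 269.1], [527.9, 267.8], [532.0, 266.5]]
```

View pics/w7.png

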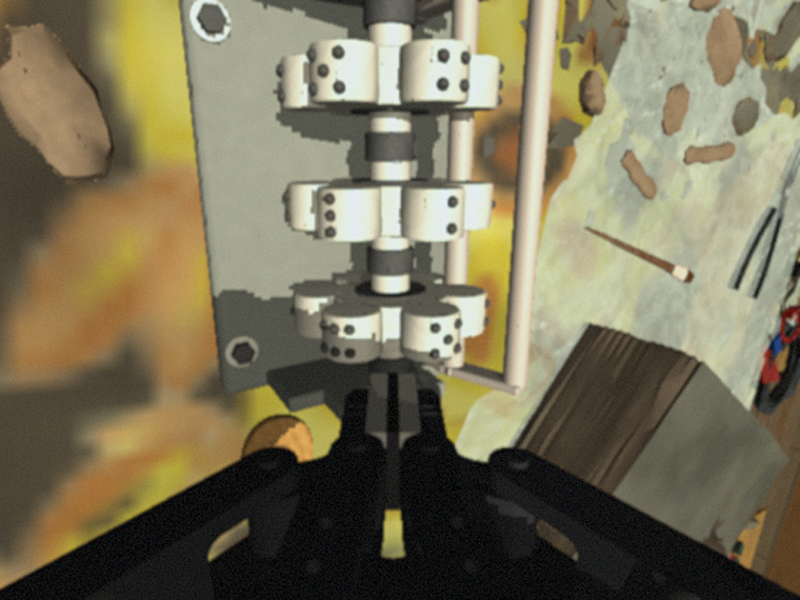

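```bash
python3 - <<'E'
from h import *
im=np.load("w7.npy",allow_pickle=True).item();px=im["pixels"].astype(int)
for r,m in ((39,378),(110,372),(188,366)):
    g=px[r-1:r+2].mean(0);b=g[:,2];print(r,m,[(c,int(b[c])) for c in range(m-18,m+19,2)])
E
```

```text
39 378 [(360, 91), (362, 86), (364, 86), (366, 76), (368, 60), (370, 99), (372, 127), (374, 154), (376, 174), (378, 199), (380, 213), (382, 206), (384, 194), (386, 175), (388, 108), (390, 72), (392, 75), (394, 84), (396, 78)]
110 372 [(354, 56), (356, 56), (358, 58), (360, 57), (362, 54), (364, 79), (366, 118), (368, 143), (370, 163), (372, 187), (374, 209), (376, 212), (378, 195), (380, 177), (382, 103), (384, 57), (386, 57), (388, 56), (390, 56)]
188 366 [(348, 63), (350, 60), (352, 62), (354, 64), (356, 63), (358, 71), (360, 112), (362, 143), (364, 162), (366, 180), (368, 201), (370, 210), (372, 192), (374, 172), (376, 174), (378, 171), (380, 163), (382, 161), (384, 159)]
```

```bash
python3 - <<'E'
from h import *
manip.move_linear(*pose(-30,-.05,.13),feed=.1);manip.wait(.3);st();manip.sign_off()
E
```

```text
50.72 F [ 1.2 -0.2 -0.8] w -0.0
the job is handed in; nothing more can be done
```

The marker is set to 4-2-5 and the lock bar is swung home and released. I handed the job in at 50.7 s, and it reported no verdict. I set the wheels by gripping their lobes and swinging the tool about the shaft. Then I pushed the bar home from behind with closed fingers.

- **Wheels:** before locking, the lobes with 4, 2 and 5 studs measured -2.9°, +0.4° and -0.6° from the top. The limit is about 6.9°. The last picture, taken after locking, shows the same lobes on top.
- **One reading that disagreed:** the right wheel's neighbouring lobe, with 6 studs, read -50° instead of -60°. It was partly hidden, so I put that down to a poor stud centre.
- **Lock bar:** the push reached a hard stop at 27 N, and that was the highest force I read (limit 40 N). After letting go, the grip rod matched the home position to about 0.01 rad (limit 0.05). The 2 mm camera calibration alone could shift that by about 0.03 rad.
- **Loose pieces:** I never went near the scraper, rib or clay pad. The clay pad is unmoved in the last picture and so is the visible part of the rib, but the gripper hid the rest of the rib. The scraper was out of view, and I measured none of the three again at the end.
- **Contact:** at hand-in the wrist force was about zero, with the gripper lifted clear.

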